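# Stand the slumped slide box and its fallen bookend back up

## Task

The row of slide boxes beside the cabinet has slumped: its bookend has fallen on its felt face and the last box leans. Using only pushes with the fingertips or the outside of the fingers, with nothing pinched, lifted or knocked over, stand the leaning box upright, snug and in line with the row, tip the bookend back up onto its base, and push it along until its felt face stands flat against that last box and holds the row. Leave the other boxes in their places and do not disturb the rest of the desk.

Things in the scene. Friction and masses are not known exactly. Their poses are not given: they have to be found in the camera images.
- cabinet: Grey steel slide cabinet with five white drawer fronts, heavy and immovable, 240 mm deep (its x), 180 mm wide (its y), 200 mm tall; origin at the centre of its underside. The row of boxes stands against its side at y = -90 mm in its own frame, and runs from there along its -y direction.
- box1: Grey plastic slide box for 25 slides, a plain closed box 120 x 33 x 85 mm (both broad faces slightly raised), 0.28 kg, standing on its long edge next to the cabinet. Its origin is the centre of its lower face: x runs along the 120 mm length, y across the 33 mm thickness towards the cabinet, z up the 85 mm height.
- box2: The same kind of box, standing next to box1. Its origin is the centre of its lower face: x runs along the 120 mm length, y across the 33 mm thickness towards the cabinet, z up the 85 mm height.
- box3: The same kind of box, standing next to box2; the last one still upright. Its origin is the centre of its lower face: x runs along the 120 mm length, y across the 33 mm thickness towards the cabinet, z up the 85 mm height.
- box4: The same kind of box (same size and axes as box3, about 0.28 kg), leaning 30 degrees: its top edge rests on box3's side, its foot has slipped out 42 mm from box3 along the row. It stands on its lower edge nearer box3; the other lower edge is 14 mm off the desk. Pushed in at the foot it slides towards box3 and rocks upright by itself below about 19 degrees. Origin: centre of lower face.
- bookend: L-shaped bookend, about 0.55 kg, 110 mm wide (x): dark wooden panel with grey felt face on a heavy steel base. Origin: middle of the bottom corner line under the felt. Own frame: z up the panel (0 to 104 mm), felt face at y = 0, panel y = -12 to 0, base y = -92 to 0 and z = 0 to 14 mm. At the start it lies on its felt: z is level, pointing along the row towards box4, and -y points up.
- bookend_face (a point): Point on the bookend's felt face, mid width, 45 mm up from the underside of its base. At the start the felt is down on the desk, so that the panel lies flat, its upper side 12 mm high and its top end towards box4.
- bookend_toe (a point): Middle of the free end of the bookend's base, 92 mm from the felt and 8 mm above the underside. At the start the base stands up 92 mm high at the end away from box4. The base outweighs the panel: pushed near this end, away from the boxes, the bookend pivots on its corner and drops onto its base by itself after about 20 degrees.
- dropper: Bystander, loose: amber glass dropper bottle with a black cap and a rubber bulb, 33 mm across, 97 mm tall. Origin at the underside, in the middle.
- jar: Bystander, loose: specimen jar with a black lid, 52 mm across, 75 mm tall. Origin at the underside, in the middle.
- beaker: Bystander, loose: small clear beaker, 54 mm across, 68 mm tall. Origin at the underside, in the middle.
- petri: Bystander, loose: closed glass petri dish, 92 mm across, 17 mm high. Origin at the underside, in the middle.
- lens: Bystander, loose: black hand lens lying flat, about 142 mm long and 8 mm thick; its x axis runs along the handle towards the glass, which is centred 75 mm from the origin. Origin at the underside.
- forceps: Bystander, loose: steel forceps lying flat, about 125 mm long and 7 mm thick, along their x axis. Origin at the underside.
Things that resemble listed ones, but are neither listed nor needed, are in the scene too. What is shaped like the box4 but blue is not meant.

How it is judged:
At the end, for the whole second after the job is handed in: All boxes upright within 0.06 rad, boxes 1-3 within 20 mm of their places; box4 within 6 mm of box3, in line within 25 mm and 0.1 rad; bookend upright on its base within 0.06 rad, felt within 6 mm of box4, parallel within 0.1 rad, centred within 45 mm; all at rest (angle between each of box1, box2, box3, box4, bookend's own z axis and vertical below 0.06 rad and distance of each of box1, box2, box3 from where it was at the start of the episode below 0.02 m and y of box4 in the frame of box3 between -0.039 and -0.028 m and x of box4 in the frame of box3 between -0.025 and 0.025 m and angle between the y axis of box4 and the y axis of box3, either way round below 0.1 rad and height (world z) of bookend below 0.006 m and y of bookend_face in the frame of box4 between -0.0225 and -0.012 m and x of bookend_face in the frame of box4 between -0.045 and 0.045 m and angle between the y axis of bookend and the y axis of box4, either way round below 0.1 rad and linear speed of each of box4, bookend below 0.02 m/s); the robot touches nothing.
It fails at once if a slide box or the bookend is lifted off the desk (height (world z) of any of box1, box2, box3, box4, bookend above 0.025 m).
It fails at once if a slide box falls over (angle between any of box1, box2, box3, box4's own z axis and vertical above 0.9 rad).
It fails at once if a slide box is pinched across its broad faces, or the bookend across its base or its panel ((contact force between the fingers and bookend_c1 above 1.5 N and contact force between the fingers and bookend_c3 above 1.5 N) or (contact force between the fingers and bookend_c0 above 1.5 N and contact force between the fingers and bookend_c2 above 1.5 N) or (contact force between the fingers and box1_c1 above 1.5 N and contact force between the fingers and box1_c2 above 1.5 N) or (contact force between the fingers and box2_c1 above 1.5 N and contact force between the fingers and box2_c2 above 1.5 N) or (contact force between the fingers and box3_c1 above 1.5 N and contact force between the fingers and box3_c2 above 1.5 N) or (contact force between the fingers and box4_c1 above 1.5 N and contact force between the fingers and box4_c2 above 1.5 N)).
It fails at once if one of the other things on the desk is pushed away, lifted or knocked over (distance of any of dropper, jar, beaker, petri, lens, forceps from where it was at the start of the episode above 0.02 m).
It also fails if it takes over 64 s, if anything falls off the work surface, if the arm or the gripper's body presses on something with over 40 N, if the wrist force passes 120 N, or if a joint passes its speed limit or range.

## Robot

A 7-joint arm with a two-finger parallel gripper is mounted at the origin on the work surface. World frame = base frame: x ahead of the robot, y to its left, z up, the work surface at z = 0. Lengths are in m, angles in rad, forces in N, time in s.
With the tool pointing down it reaches from about 0.4 to 0.85 m from the base axis. Payload 4.5 kg.
Tool frame: the origin (TCP) lies on the centre line of the jaws, within the pads' length; the fingertips stand r.tips_ahead ahead of it and the grasp point (between the pads) is the TCP (r.tips_ahead is the distance from the TCP to the fingertips, in m); z points along the fingers, y is the direction in which the jaws open and shut (so a half turn about z gives the same grasp; the last joint's range is limited). The gripper opens to 88 mm and grips with 3 to 60 N. Pads are 18 mm wide; open, the fingers measure 123 mm over their backs; the gripper's body (75 mm by 187 mm) begins 45 mm behind the grasp point.
Start: joints at [1.147, 0.689, -0.195, 1.565, 0.157, 0.902, -0.215], TCP at [0.276, -0.561, 0.258] pointing down, gripper open.
Joint ranges: [-3.01, 3.01], [-0.46, 2.08], [-1.47, 1.51], [0.13, 2.56], [-1, 4.14], [0.04, 2.09], [-2.66, 2.66]. Speed limits (rad/s): [2.57, 2.57, 3.14, 3.14, 3.14, 3.14, 3.14].

## Interface

Orientations are given as a unit quaternion [x, y, z, w].
In Python, from plant import r gives the robot as it stands.
- The arm moves only by the shell command python3 -m inch 'ROWS' [FORCE]. ROWS is JSON, a list of rows, each a list of 5 numbers: the shift along the world's x, y, z in units of 25 mm (1.0 is 25 mm), then the turn about the world's z in units of 6 degrees (1.0 is 6 degrees), then the finger opening in mm, from 0 to 88.1. A call has 1 to 5 rows; each row shifts and turns the commanded pose from where the row before left it; what a row does not reach is not made up. A row lasts 1/10 s, in which the tool goes at most 50 mm and 8.59 degrees, less where a joint would pass 70% of its speed; a pose out of reach is approached as far as the arm can. A call is refused whole if a number of a shift passes 1 or a number of a turn 1, either way. A call with a gripper value outside its range is refused whole. The fingers move at their own pace and stop on an object; FORCE is the grip in N (left out, the last holds). Time passes only in rows, so rows that do not move let the fingers close. It gives the time, the measured TCP pose, the force and the opening at its end, in the units of the state.
- r.get_state(): the state, without advancing time (a new reading comes with each control period).
- r.snapshot(name): name is "scene" or "top" or "wrist"; returns a dict with "pixels" (400x640x3 uint8, red, green, blue), "range_z" (400x640 float32, m along the optical axis (not along the pixel's ray), 0 where there is no reading), "K" (3x3 intrinsics, pixels), "k1" (the pictures are not rectified: a ray, as slopes to the right and down, at radius r is drawn at 1 + k1 r^2 times it, then the intrinsics apply), "position" and "attitude" of the camera in the world. Camera axes: x right, y up, looking along -z (the intrinsics and any distortion apply to the point x, -y, -z); pixel columns grow to the right and rows downward; lengths in m; the calibration is good to about 2 mm. A picture is of the moment at which its call begins.
- r.finish_job(): hands the job in, once; it reports no verdict.
The state is a dict: "clock": time; "q": joint angles; "qd": joint speeds; "joint_torque": joint torques, N m; "tool_pos": TCP position; "eef_rot": TCP orientation; "contact_force": force on the tool from outside, world axes, zero at the start; "moment": the same for the moment, N m; "opening": opening from 0.0 (shut) to 1.0 (fully open).
Only numpy, scipy, OpenCV 4.12 (cv2) and the standard library are available. Lean on these libraries where they do the work, as an engineer would, in place of code of your own. Each camera call takes 0.05 s, during which the arm holds its last target. There are 200 camera calls.

## Working session

There is one attempt and no reset: what is moved stays moved. The work goes in short steps, Python scripts to look and compute and a shell command to move; the robot and the scene stay as the last step left them, time stands still between calls to the robot, and variables do not carry over. Pictures are saved under pics/ and viewed, about 8 in all and at most 12, crops included, and the job is handed in when it is done.

```bash
mkdir -p pics; ls; cat > h.py <<'E'
import numpy as np, cv2
from scipy.spatial.transform import Rotation as R
from plant import r
def snap(n):
    s=r.snapshot(n); return s
def Rm(s):
    a=np.array(s["attitude"],float)
    return R.from_quat(a).as_matrix() if a.size==4 else a.reshape(3,3)
def world(s):
    "HxWx3 world points from depth"
    h,w=s["range_z"].shape; v,u=np.mgrid[:h,:w].astype(float)
    K=np.array(s["K"]); x=(u-K[0,2])/K[0,0]; y=(v-K[1,2])/K[1,1]
    a,b=x.copy(),y.copy()
    for _ in range(8):
        f=1+s["k1"]*(a*a+b*b); a=x/f; b=y/f
    z=s["range_z"]; p=np.stack([a*z,-b*z,-z],-1)
    P=p@Rm(s).T+np.array(s["position"]); P[z==0]=np.nan
    return P
def save(s,n): cv2.imwrite("pics/"+n,s["pixels"][:,:,::-1])
E
python3 - <<'E'
from h import *
print(r.get_state(), r.tips_ahead)
for n in("scene","top"):
    s=snap(n); save(s,n+"0.png"); print(n,s["position"],s["attitude"],s["k1"],s["K"])
    np.save("pics/%s0.npy"%n,world(s))
E
```

```text
pics
{'clock': 0.0, 'q': array([ 1.14684133,  0.6900042 , -0.19449583,  1.56633983,  0.15737166,
        0.90247816, -0.21513756]), 'qd': array([-0.00113081,  0.00157343, -0.00020563,  0.00022876, -0.00062398,
        0.00065658, -0.00065201]), 'joint_torque': array([ 1.92205935e-04, -5.27559328e+01, -1.26730442e+00, -1.53426558e+01,
       -5.26957749e-02,  6.63872706e-03,  1.45995741e-04]), 'tool_pos': array([ 0.27588404, -0.56015778,  0.25689805]), 'eef_rot': array([ 9.73912568e-01,  2.26921729e-01, -3.01560512e-04, -8.65044469e-04]), 'contact_force': array([ 0.32222031,  0.19127317, -0.12473728]), 'moment': array([-0.00457295,  0.03857174, -0.04346142]), 'opening': 0.9990298374644273} 0.019
scene [1.41733025 0.05572156 0.70325025] [0.30971066 0.32250238 0.65131142 0.61307826] -0.04732284324335368 [[395.17478212   0.         320.08575621]
 [  0.         395.17478212 199.64025631]
 [  0.           0.           1.        ]]
top [0.39089158 0.00902442 1.05056361] [ 0.07197942 -0.06943622 -0.67566665  0.73039178] -0.08616180328344879 [[428.12556733   0.         314.29834202]
 [  0.         428.12556733 197.93342094]
 [  0.           0.           1.        ]]
```

View pics/scene0.png

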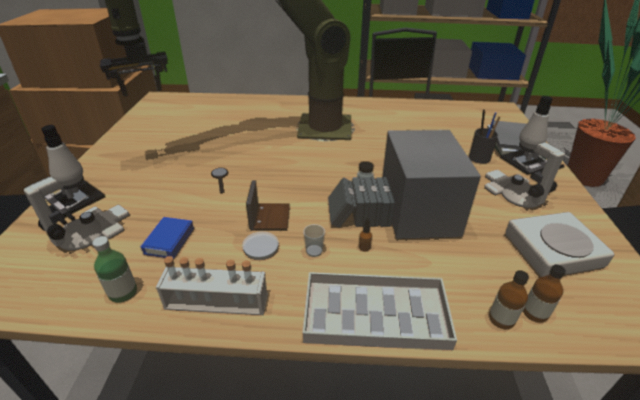

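View pics/top0.png

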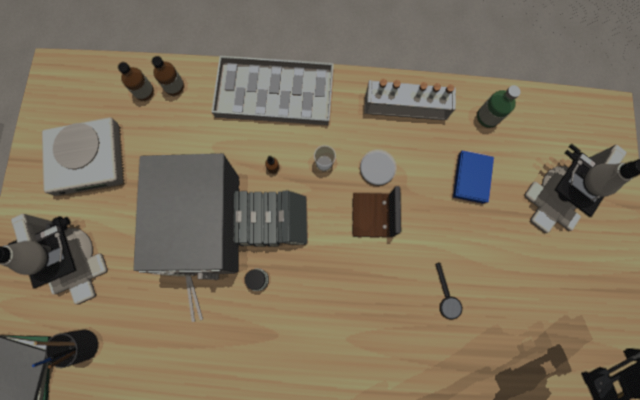

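Top view: the leaning box4 is at (292,218), at the end of the grey row (237–305). The blue lookalike is at (473,177) and isn't wanted. The bookend's panel is at (372,214) and its base stands up at (395,211). Bystanders: dropper (272,165), beaker (324,158), petri (378,168), jar (256,280), lens (447,290), forceps (195,300). I choose the grey leaning box and will measure, with one close crop.

```bash
python3 - <<'E'
from h import *
im=cv2.imread("pics/top0.png"); P=np.load("pics/top0.npy")
cv2.imwrite("pics/crop.png",cv2.resize(im[130:300,220:420],None,fx=4,fy=4)[:600,:800])
def reg(n,u0,u1,v0,v1,z0,z1):
    p=P[v0:v1,u0:u1].reshape(-1,3); p=p[(p[:,2]>z0)&(p[:,2]<z1)]
    c,sz,a=cv2.minAreaRect((p[:,:2]*1000).astype(np.float32)); 
    print(n,len(p),"c",np.round(c),"sz",np.round(sz),"a",round(a,1),"x",np.round(np.percentile(p[:,0],[1,99])*1000),"y",np.round(np.percentile(p[:,1],[1,99])*1000),"zmax",p[:,2].max().round(3), "box",cv2.boxPoints((c,sz,a)).round().tolist())
reg("cab",130,240,150,275,.19,.21)
reg("row",236,292,185,250,.078,.095)
reg("box4all",284,312,185,250,.012,.078)
reg("panel",345,388,185,245,.008,.018)
reg("base",380,405,180,245,.03,.1)
reg("basetop",380,405,180,245,.08,.1)
reg("petri",355,402,145,190,.008,.03)
reg("beaker",308,338,140,178,.02,.08)
reg("dropper",262,282,148,178,.02,.1)
reg("jar",240,272,262,298,.05,.09)
reg("lens",430,470,258,325,.003,.02)
# z profile along row
for v in (200,218,236):
  print([tuple((P[v,u]*1000).round().astype(int)) for u in range(236,312,4)])
E
```

```text
cab 10112 c [515. 291.] sz [244. 180.] a 5.9 x [395. 634.] y [198. 382.] zmax 0.206 box [[384.0, 368.0], [403.0, 189.0], [646.0, 214.0], [627.0, 393.0]]
row 2709 c [535. 134.] sz [123. 127.] a 5.2 x [475. 595.] y [ 69. 197.] zmax 0.093 box [[469.0, 191.0], [480.0, 65.0], [602.0, 76.0], [591.0, 202.0]]
box4all 786 c [544.  60.] sz [122.  52.] a 4.3 x [482. 603.] y [31. 74.] zmax 0.078 box [[481.0, 82.0], [485.0, 30.0], [606.0, 39.0], [602.0, 91.0]]
panel 1530 c [ 573. -119.] sz [111.  86.] a 3.4 x [518. 627.] y [-161.  -76.] zmax 0.018 box [[515.0, -80.0], [520.0, -165.0], [631.0, -159.0], [625.0, -73.0]]
base 466 c [ 576. -172.] sz [111.  13.] a 3.2 x [521. 629.] y [-179. -163.] zmax 0.096 box [[520.0, -169.0], [521.0, -182.0], [632.0, -175.0], [631.0, -162.0]]
basetop 275 c [ 576. -172.] sz [111.  13.] a 3.1 x [521. 630.] y [-179. -164.] zmax 0.096 box [[521.0, -169.0], [521.0, -181.0], [632.0, -175.0], [631.0, -163.0]]
petri 984 c [ 693. -133.] sz [88. 90.] a 30.6 x [652. 735.] y [-175.  -89.] zmax 0.025 box [[632.0, -116.0], [678.0, -194.0], [754.0, -149.0], [708.0, -72.0]]
beaker
[... 2505 characters left out ...]
4), np.int64(80)), (np.int64(488), np.int64(154), np.int64(82)), (np.int64(488), np.int64(145), np.int64(88)), (np.int64(489), np.int64(136), np.int64(86)), (np.int64(490), np.int64(127), np.int64(85)), (np.int64(491), np.int64(118), np.int64(86)), (np.int64(491), np.int64(109), np.int64(87)), (np.int64(492), np.int64(100), np.int64(87)), (np.int64(494), np.int64(91), np.int64(77)), (np.int64(494), np.int64(82), np.int64(81)), (np.int64(494), np.int64(72), np.int64(90)), (np.int64(496), np.int64(64), np.int64(79)), (np.int64(498), np.int64(56), np.int64(63)), (np.int64(501), np.int64(47), np.int64(42)), (np.int64(503), np.int64(38), np.int64(34)), (np.int64(508), np.int64(29), np.int64(-3))]
```

View pics/crop.png

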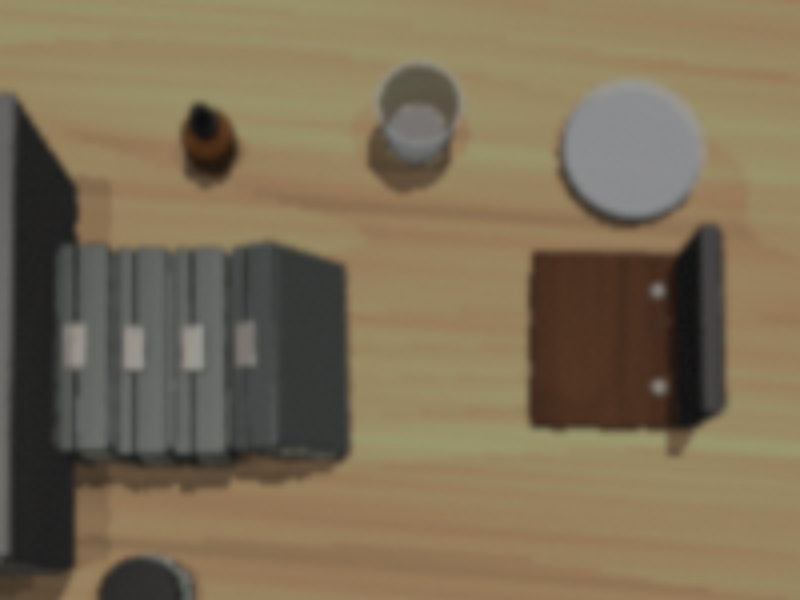

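The crop confirms the leaning grey box4 (crop 230–345, 245–460) and the bookend lying with its base up at (700,320). The row yaw is about +5.5°. Plan: fingers part-open at 60 mm and square to the row, pushing with both fingertips together. First I go above the gap.

```bash
for i in 1 2 3 4; do python3 -m inch '[[0.5,1,0,0.53,60],[0.5,1,0,0.53,60],[0.5,1,0,0.53,60],[0.5,1,0,0.53,60],[0.5,1,0,0.53,60]]' | tail -5; done; python3 -m inch '[[0.5,1,0,0.5,60],[0.5,1,0,0.5,60],[0,0.3,0,0,60],[0,0,0,0,60]]'
```

```text
clock: 0.6
tool_pos: [0.3389, -0.4344, 0.2574]
eef_rot: [0.933, 0.36, -0.0, -0.0]
contact_force: [0.6, 0.3, 0.4]
opening: 0.682
clock: 1.1
tool_pos: [0.4014, -0.3095, 0.2575]
eef_rot: [0.874, 0.486, -0.0, -0.0]
contact_force: [1.2, 0.1, -0.5]
opening: 0.679
clock: 1.6
tool_pos: [0.4639, -0.1846, 0.2575]
eef_rot: [0.798, 0.602, -0.0, -0.0]
contact_force: [0.5, -0.1, -0.2]
opening: 0.681
clock: 2.1
tool_pos: [0.5264, -0.0597, 0.2574]
eef_rot: [0.707, 0.707, -0.0, -0.0]
contact_force: [0.2, -0.1, -0.4]
opening: 0.684
clock: 2.5
tool_pos: [0.5507, -0.0022, 0.2574]
eef_rot: [0.67, 0.743, -0.0, -0.0]
contact_force: [0.1, -0.5, -0.2]
opening: 0.68
```

```bash
python3 -m inch '[[0,0,-1,0,60],[0,0,-1,0,60],[0,0,-1,0,60],[0,0,-1,0,60],[0,0,-1,0,60]]'|tail -5;python3 -m inch '[[0,0,-1,0,60],[0,0,-1,0,60],[0,0,-1,0,60],[0,0,-0.4,0,60],[0,0,0,0,60]]'|tail -5
for i in 1 2 3; do python3 -m inch '[[-0.02,0.2,0,0,60],[-0.02,0.2,0,0,60],[-0.02,0.2,0,0,60]]' |tail -5; done
python3 - <<'E'
from h import *
s=snap("scene"); save(s,"s1.png"); cv2.imwrite("pics/s1c.png",cv2.resize(s["pixels"][140:260,230:480,::-1],None,fx=3,fy=3))
E
```

```text
clock: 3.0
tool_pos: [0.5504, -0.0059, 0.1318]
eef_rot: [0.672, 0.741, -0.001, 0.0]
contact_force: [0.0, 0.2, 1.3]
opening: 0.678
clock: 3.5
tool_pos: [0.55, -0.0048, 0.0468]
eef_rot: [0.671, 0.742, -0.002, -0.001]
contact_force: [-0.3, 1.6, -0.1]
opening: 0.684
clock: 3.8
tool_pos: [0.5504, 0.0126, 0.0488]
eef_rot: [0.67, 0.742, 0.001, 0.001]
contact_force: [-0.3, 0.2, 0.2]
opening: 0.679
clock: 4.1
tool_pos: [0.5483, 0.0275, 0.0479]
eef_rot: [0.67, 0.742, 0.0, 0.0]
contact_force: [-0.2, 0.4, -0.8]
opening: 0.676
clock: 4.4
tool_pos: [0.5465, 0.0385, 0.0475]
eef_rot: [0.671, 0.741, -0.002, 0.001]
contact_force: [0.7, -6.3, -1.7]
opening: 0.68
```

View pics/s1c.png

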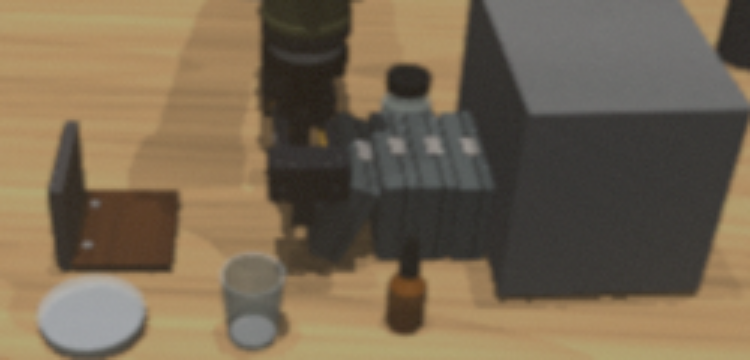

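Fingers are on box4's outer face (crop 320,200) with a light 6 N contact. I keep pushing gently.

```bash

for i in 1 2 3 4; do python3 -m inch '[[-0.02,0.1,0,0,60],[-0.02,0.1,0,0,60]]' |grep -E "pos|force"; done; python3 - <<'E'
from h import *
s=snap("scene"); P=world(s)
for v in (205,212,220):
  print([tuple(int(x) for x in (P[v,u]*1000)) for u in range(328,396,5)])
E
```

```text
tool_pos: [0.5455, 0.0455, 0.0475]
contact_force: [0.2, -2.3, -1.2]
tool_pos: [0.5447, 0.0524, 0.0477]
contact_force: [1.0, -2.4, -1.0]
tool_pos: [0.5437, 0.0577, 0.0478]
contact_force: [0.1, -1.9, -1.3]
tool_pos: [0.543, 0.0605, 0.0478]
contact_force: [2.4, -9.3, -0.3]
[(632, 36, 98), (631, 48, 98), (630, 61, 97), (627, 73, 95), (625, 86, 94), (627, 98, 97), (596, 113, 74), (597, 126, 75), (594, 139, 74), (593, 152, 74), (592, 165, 73), (591, 178, 73), (593, 191, 76), (586, 205, 71)]
[(540, 34, 1), (537, 48, 0), (587, 62, 40), (588, 75, 42), (598, 88, 51), (599, 101, 52), (597, 114, 51), (594, 128, 50), (591, 141, 48), (592, 154, 49), (594, 167, 51), (596, 180, 54), (591, 194, 51), (590, 207, 50)]
[(573, 35, 0), (572, 49, 0), (571, 63, 0), (590, 76, 15), (602, 89, 26), (598, 103, 24), (598, 116, 24), (592, 130, 20), (681, 134, 94), (593, 157, 22), (593, 170, 24), (591, 184, 22), (590, 197, 23), (602, 208, 33)]
```

```bash

python3 -m inch '[[0,0.1,0,0,60],[0,0,0,0,60]]' |grep -E "pos|force"
python3 -m inch '[[0,-0.4,0,0,60],[0.1,-1,0,0,60],[0.1,-1,0,0,60],[0,0,1,0,60],[0,0,1,0,60]]' |grep -E "pos|force"
python3 -m inch '[[0.1,-1,1,0,60],[0.1,-1,0.5,0,60],[0.1,-1,0,0,60],[0.1,-1,0,0,60],[0.1,-1,0,0,60]]' |grep -E "pos|force"
python3 - <<'E'
from h import *
s=snap("top"); save(s,"t1.png"); P=world(s); np.save("pics/t1.npy",P)
cv2.imwrite("pics/t1c.png",cv2.resize(s["pixels"][130:300,220:420,::-1],None,fx=3.5,fy=3.5))
for v in (200,218,236):
  print([tuple(int(x) for x in (P[v,u]*1000)[1:]) for u in range(264,312,3)])
E
```

```text
tool_pos: [0.543, 0.0604, 0.0478]
contact_force: [1.5, -9.9, 0.2]
tool_pos: [0.5474, 0.0043, 0.0979]
contact_force: [0.1, 0.5, -0.6]
tool_pos: [0.5607, -0.1206, 0.1357]
contact_force: [0.7, 0.0, 0.1]
[(135, 83), (128, 84), (121, 87), (114, 85), (107, 81), (100, 86), (93, 89), (86, 85), (80, 84), (74, 70), (71, 0), (63, 1), (56, 0), (48, 1), (41, 3), (33, 2)]
[(130, 86), (124, 85), (116, 88), (110, 84), (104, 80), (96, 89), (89, 88), (82, 88), (76, 86), (69, 81), (67, 1), (59, 2), (52, 2), (45, 0), (37, -1), (30, 0)]
[(126, 87), (120, 82), (113, 85), (106, 86), (100, 82), (93, 83), (86, 82), (79, 85), (72, 85), (66, 81), (63, 2), (56, 1), (48, 0), (41, 2), (34, 2), (26, 1)]
```

View pics/t1c.png

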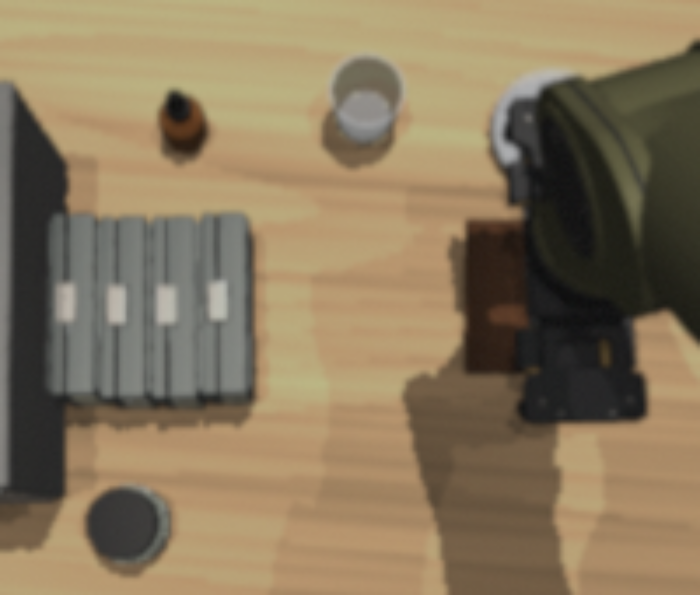

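Box4 now stands upright, flush with box3 (crop 200–252, 215–400). Next is tipping the bookend at its toe.

```bash

python3 -m inch '[[0.6,0,0,-0.4,60],[0,0,-1,0,60],[0,0,-0.7,0,60],[0,-0.8,0,0,60],[0,0,0,0,60]]' |grep -E "pos|rot|force"
for i in 1 2 3; do python3 -m inch '[[0,-0.2,0,0,60],[0,-0.2,0,0,60],[0,-0.2,0,0,60]]' |grep -E "pos|force"; done
```

```text
tool_pos: [0.5748, -0.1426, 0.0921]
eef_rot: [0.687, 0.727, -0.001, 0.0]
contact_force: [-0.1, -0.8, -0.3]
tool_pos: [0.5757, -0.1551, 0.0933]
contact_force: [-0.1, 1.0, -0.2]
tool_pos: [0.5753, -0.171, 0.0928]
contact_force: [0.5, 0.3, -0.1]
tool_pos: [0.5751, -0.1863, 0.0927]
contact_force: [-0.5, 0.4, 0.6]
```

```bash

for i in 1 2 3; do python3 -m inch '[[0,-0.2,0,0,60],[0,-0.2,0,0,60]]' |grep -E "pos|force"; done
python3 - <<'E'
from h import *
s=snap("scene"); cv2.imwrite("pics/s2c.png",cv2.resize(s["pixels"][140:280,200:440,::-1],None,fx=3,fy=3))
E
```

```text
tool_pos: [0.575, -0.1976, 0.0926]
contact_force: [-1.1, -0.6, -0.5]
tool_pos: [0.5753, -0.2053, 0.0928]
contact_force: [0.3, -0.1, -0.1]
tool_pos: [0.5753, -0.2157, 0.0928]
contact_force: [-0.3, 0.3, -0.4]
```

View pics/s2c.png

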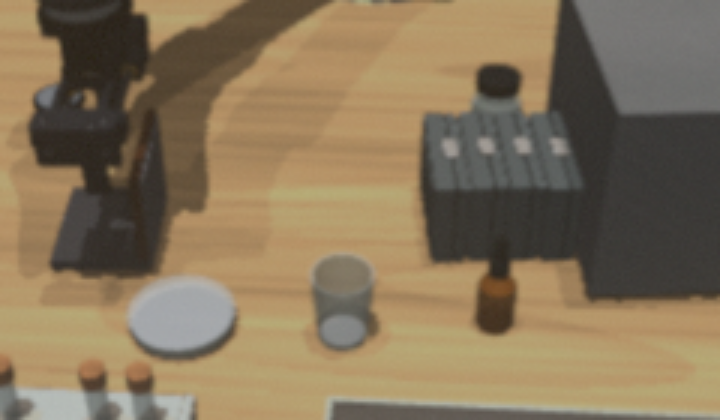

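The bookend stands on its base (crop 55–165, 130–270) and the fingers are clear of it. I back off behind the toe and measure it.

```bash

python3 -m inch '[[0,-0.6,0,0,60],[0,-1,0,0,60],[0,-1,0,0,60],[0,-1,0,0,60],[0,-1,0,0,60]]' |grep -E "pos|rot|force"
python3 -m inch '[[0,-1,0,0,60],[0,-1,0,0,60],[0,-0.5,0,0,60],[0,0,0,0,60]]' |grep -E "pos|rot|force"
python3 - <<'E'
from h import *
s=snap("top"); P=world(s);save(s,"t2.png")
for n,z0,z1 in(("panel",.06,.115),("base",.008,.022)):
    m=(P[...,2]>z0)&(P[...,2]<z1)&(P[...,0]>.49)&(P[...,0]<.645)&(P[...,1]>-.30)&(P[...,1]<-.13)
    k=cv2.connectedComponentsWithStats(m.astype(np.uint8)); i=1+k[2][1:,4].argmax(); p=P[k[1]==i]
    c=cv2.minAreaRect((p[:,:2]*1000).astype(np.float32)); print(n,len(p),np.round(c[0]),np.round(c[1]),c[2],cv2.boxPoints(c).round().tolist(),p[:,2].max())
E
```

```text
tool_pos: [0.5748, -0.3328, 0.0927]
eef_rot: [0.686, 0.728, -0.0, 0.0]
contact_force: [0.9, 1.0, -0.4]
tool_pos: [0.5741, -0.3962, 0.0924]
eef_rot: [0.687, 0.727, -0.001, 0.0]
contact_force: [0.1, -0.5, 0.3]
panel 383 [ 576. -178.] [111.  12.] 2.8291308879852295 [[520.0, -175.0], [521.0, -187.0], [632.0, -181.0], [631.0, -169.0]] 0.10971270188481974
base 1122 [ 578. -227.] [113.  77.] 1.7586021423339844 [[521.0, -190.0], [523.0, -267.0], [636.0, -263.0], [633.0, -186.0]] 0.02035364849533905
```

```bash

python3 -m inch '[[0,0,-1,0.4,60],[0,0,-1,0,60],[0,0,-0.6,0,60],[0,0,0,0,60]]' |grep -E "pos|rot|force"
python3 -m inch '[[0,1,0,0,60],[0,1,0,0,60],[0,1,0,0,60],[0,0.8,0,0,60],[0,0.4,0,0,60]]' |grep -E "pos|rot|force"
for i in 1 2 3 4; do python3 -m inch '[[-0.03,0.3,0,0,60],[-0.03,0.3,0,0,60],[-0.03,0.3,0,0,60],[-0.03,0.3,0,0,60],[-0.03,0.3,0,0,60]]' |grep -E "pos|force"; done
```

```text
tool_pos: [0.5742, -0.3907, 0.0255]
eef_rot: [0.669, 0.743, -0.0, -0.002]
contact_force: [-0.2, 0.1, 0.2]
tool_pos: [0.5767, -0.2848, 0.0292]
eef_rot: [0.669, 0.743, 0.001, 0.0]
contact_force: [-0.3, 1.2, 0.3]
tool_pos: [0.5717, -0.254, 0.0284]
contact_force: [0.4, -5.8, 2.4]
tool_pos: [0.5679, -0.2166, 0.0284]
contact_force: [0.3, -5.6, 3.1]
tool_pos: [0.5642, -0.1791, 0.0284]
contact_force: [0.5, -6.1, 4.4]
tool_pos: [0.5605, -0.1417, 0.0284]
contact_force: [0.3, -6.3, 3.3]
```

```bash

for i in 1 2; do python3 -m inch '[[-0.03,0.3,0,0,60],[-0.03,0.3,0,0,60],[-0.03,0.3,0,0,60],[-0.03,0.3,0,0,60],[-0.03,0.3,0,0,60]]' |grep -E "pos|force"; done
python3 -m inch '[[-0.02,0.2,0,0,60],[-0.02,0.2,0,0,60],[-0.02,0.2,0,0,60],[-0.02,0.2,0,0,60]]' |grep -E "pos|force"
python3 - <<'E'
from h import *
s=snap("top"); P=world(s);save(s,"t3.png")
cv2.imwrite("pics/t3c.png",cv2.resize(s["pixels"][130:300,220:420,::-1],None,fx=3.5,fy=3.5))
E
```

```text
tool_pos: [0.5567, -0.1043, 0.0283]
contact_force: [0.7, -5.8, 3.4]
tool_pos: [0.5529, -0.0669, 0.0283]
contact_force: [0.6, -6.7, 4.8]
tool_pos: [0.5509, -0.0471, 0.0283]
contact_force: [0.4, -7.1, 5.1]
```

View pics/t3c.png

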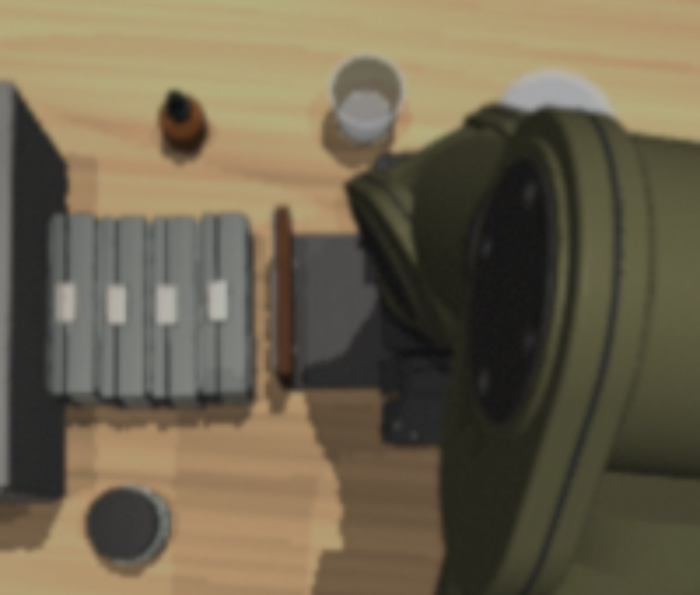

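The felt is parallel to box4, with a gap of about 14 mm left (crop 253–275). I close in slowly.

```bash

for i in 1 2 3 4; do python3 -m inch '[[-0.01,0.1,0,0,60],[-0.01,0.1,0,0,60]]' |grep -E "pos|force"; done
```

```text
tool_pos: [0.5503, -0.0419, 0.0282]
contact_force: [0.5, -6.5, 4.5]
tool_pos: [0.5499, -0.0369, 0.0282]
contact_force: [1.4, -7.0, 4.4]
tool_pos: [0.5493, -0.0319, 0.0282]
contact_force: [0.6, -6.5, 4.9]
tool_pos: [0.5492, -0.0308, 0.0283]
contact_force: [3.2, -16.4, 4.8]
```

Contact came at the predicted place and the force rose to 16 N. I back off, lift clear and check.

```bash

python3 -m inch '[[0,0,0,0,60],[0,-0.4,0,0,60],[0,-0.8,0,0,60],[0,-1,0,0,60],[0,-1,0,0,60]]' |grep -E "pos|force"
python3 -m inch '[[0,-1,1,0,60],[0,-1,1,0,60],[0,-1,1,0,60],[0,-1,1,0,60],[0,-1,1,0,60]]' |grep -E "pos|force"
python3 -m inch '[[0,-1,0,0,60],[0,-1,0,0,60],[0,-1,0,0,60],[0,-1,0,0,60],[0,0,0,0,60]]' |grep -E "pos|force"
python3 - <<'E'
from h import *
s=snap("top"); P=world(s); P0=np.load("pics/top0.npy")
cv2.imwrite("pics/t4c.png",cv2.resize(s["pixels"][130:300,220:420,::-1],None,fx=3.5,fy=3.5))
q=snap("scene"); cv2.imwrite("pics/s4c.png",cv2.resize(q["pixels"][140:280,240:480,::-1],None,fx=3,fy=3))
def rect(P,n,x0,x1,y0,y1,z0,z1):
    p=P[(P[...,2]>z0)&(P[...,2]<z1)&(P[...,0]>x0)&(P[...,0]<x1)&(P[...,1]>y0)&(P[...,1]<y1)]
    c=cv2.minAreaRect((p[:,:2]*1000).astype(np.float32)); print(n,len(p),np.round(c[0],1),np.round(c[1]),round(c[2],1),"zmed",np.median(p[:,2]).round(3))
rect(P,"panel",.48,.62,.03,.075,.095,.12)
rect(P,"base",.48,.62,-.035,.05,.008,.022)
rect(P,"row",.45,.62,.065,.19,.078,.094)
for n,a in dict(petri=(.63,.75,-.19,-.08,.008,.03),beaker=(.66,.73,-.03,.04,.02,.08),dropper=(.65,.7,.1,.16,.02,.1),jar=(.36,.43,.11,.175,.05,.09)).items():
    rect(P0,n+"0",*a); rect(P,n,*a)
E
```

```text
tool_pos: [0.5484, -0.103, 0.0275]
contact_force: [0.6, -0.3, -0.7]
tool_pos: [0.5481, -0.2286, 0.1535]
contact_force: [0.3, -0.4, 0.1]
tool_pos: [0.5471, -0.3327, 0.152]
contact_force: [-0.5, 0.1, 1.0]
panel 254 [546.5  64.1] [107.  12.] 5.0 zmed 0.104
base 1297 [551.9  16.2] [110.  75.] 4.0 zmed 0.015
row 2697 [534.7 133. ] [122. 125.] 6.1 zmed 0.085
petri0 984 [ 693.  -132.6] [88. 90.] 30.6 zmed 0.017
petri 984 [ 693.1 -131.7] [89. 89.] 15.0 zmed 0.017
beaker0 279 [695.3   3.9] [50. 50.] 4.5 zmed 0.052
beaker 280 [695.3   4. ] [50. 50.] 4.3 zmed 0.051
dropper0 168 [671.5 130.2] [26. 32.] 23.8 zmed 0.05
dropper 170 [671.8 130.5] [26. 32.] 21.4 zmed 0.05
jar0 362 [392.6 140.7] [46. 46.] 65.2 zmed 0.075
jar 361 [393.  141.5] [46. 46.] 5.0 zmed 0.075
```

View pics/t4c.png

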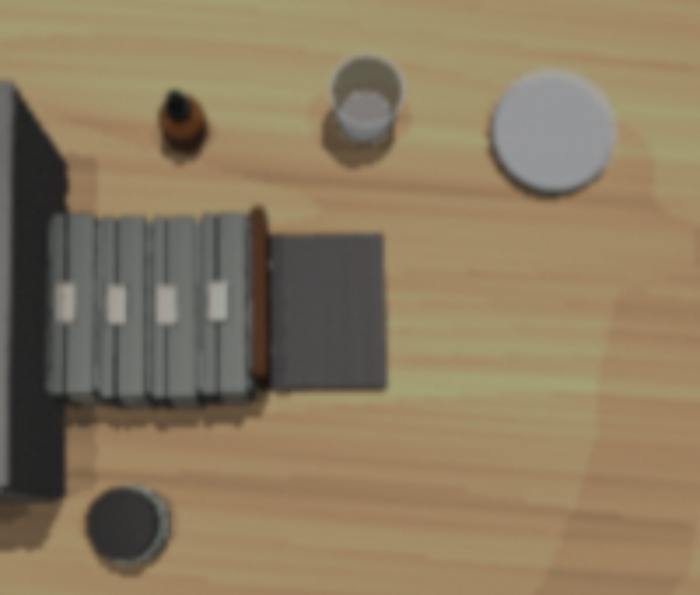

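View pics/s4c.png

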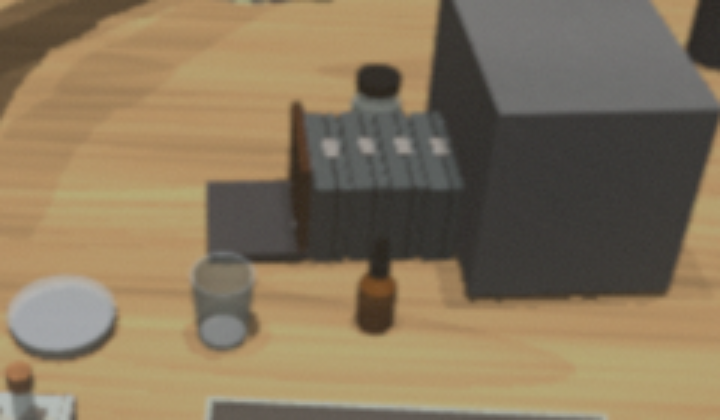

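Both views show the bookend upright and flat against box4 (top crop 250–268, 207–385), the row tight and the bystanders unmoved. I hand it in.

```bash
python3 -c "from plant import r; print(r.get_state()['clock'], r.finish_job())"
```

```text
the job is handed in; nothing more can be done
16.3 None
```

The job is handed in at 16.3 s of the 64 s allowed. No verdict is reported, so success rests on my own checks.

**What I did:** I used only pushes with the two fingertips, held 60 mm apart.
- **Box4:** I slid its foot in until it stood upright against box3.
- **Bookend:** I tipped it onto its base by pushing near the toe. Then I pushed it along from the toe until its felt met box4, where the force rose to about 16 N.
- **Arm:** I backed it clear before handing in.

**Last checks, from the overhead and scene cameras:**
- **Row:** it is tight and upright. Box4 looks flush and in line with box3, judged by eye in the pictures.
- **Bookend:** it stands on its base with no visible gap to box4. It is within about 1–2° of parallel and about 6 mm off the row's centre line.
- **Bystanders:** the jar, beaker, dropper and petri dish measured within about 1 mm of where they started. I did not re-measure the lens or forceps; nothing came near the forceps, and the gripper stayed beside the lens without touching it.

The small disagreements in yaw between the depth fits of the bookend's panel and base (5.0° and 4.0°) and the row (6.1°) are within the noise of the measurement. No check failed.

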